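# Lay out the chisels and hold the parts case open

### The arm

A 6-joint arm with a two-finger parallel gripper is mounted at the origin on the work surface. World frame = base frame: x ahead of the robot, y to its left, z up, the work surface at z = 0. Lengths are in m, angles in rad, forces in N, time in s.
With the tool pointing down it reaches from about 0.3 to 0.85 m from the base axis. Payload 4.2 kg.
Tool frame: the origin (TCP) lies between the finger pads; the fingertips stand 11 mm ahead of it and the grasp point (between the pads) lies 8 mm behind it (ctrl.tcp_to_tips is the distance from the TCP to the fingertips, in m); z points along the fingers, y is the line along which they close (so a half turn about z gives the same grasp; the last joint's range is limited). The gripper opens to 91 mm and grips with 3 to 60 N. Pads are 32 mm wide; open, the fingers measure 118 mm over their backs; the gripper's body (76 mm by 178 mm) begins 60 mm behind the grasp point.
Start: joints at [1.081, 0.32, 1.565, -0, 1.257, -0.02], TCP at [0.26, 0.513, 0.225] pointing down, gripper open.
Joint ranges: [-3.11, 3.11], [-0.84, 2.01], [0.21, 2.61], [-1.34, 4.49], [0.05, 2.63], [-2.56, 2.56]. Speed limits (rad/s): [2.57, 2.57, 3.14, 3.14, 3.14, 3.14].

### API

Orientations are given as a unit quaternion [w, x, y, z].
In Python, from rig import ctrl gives the robot as it stands. The module is installed in compiled form; this text tells all that it offers.
- The arm moves only by the tool play_rows, never from a script. Its argument "steps" is text: rows parted by semicolons, each of 6 numbers parted by spaces: the shift along the world's x, y, z in mm, then the turn, a rotation vector about the world's x, y, z in rad. A call has 1 to 10 rows; each row is the pose to reach, as a shift and turn from the pose commanded when the call began; what a row does not reach only later rows make up. A row lasts 1/8 s, in which the tool goes at most 62.5 mm and 10.7 degrees, less where a joint would pass 70% of its speed; a pose out of reach is approached as far as the arm can. A call with a gripper value outside its range is refused whole. "gripper" is the closure, from 0 (fully open) to 1 (shut), set as the call begins (left out, the last holds). The fingers move at their own pace and stop on an object; "squeeze" is the grip in N (left out, the last holds). Time passes only in rows, so rows that repeat a pose let the fingers close. It gives the time, the measured TCP pose, the force, the opening and the grip force at its end, in the units of the state.
- ctrl.read_state(): the state, without advancing time (a new reading comes with each control period).
- ctrl.read_camera(name): name is "side" or "top"; returns a dict with "img" (420x560x3 uint8, red, green, blue), "range_z" (420x560 float32, m along the optical axis (not along the pixel's ray), 0 where there is no reading), "fx", "fy", "cx", "cy" (pixels), "R" (3x3) and "t" (3): a world point X has camera coordinates R X + t. Camera axes: x right, y down, z forward; pixel columns grow to the right and rows downward; lengths in m; the calibration is good to about 2 mm. A picture is of the moment at which its call begins.
- ctrl.job_done(): hands the job in; it is judged then, once.
The state is a dict: "t": time; "qpos": joint angles; "joint_velocities": joint speeds; "joint_efforts": joint torques, N m; "position": TCP position; "ee_rot": TCP orientation; "force": force on the tool from outside, world axes, zero at the start; "torque": the same for the moment, N m; "gripper_width": finger opening in m; "finger_force": force on a finger pad.
Only numpy, scipy, OpenCV 4.12 (cv2) and the standard library are available. Lean on these libraries where they do the work, as an engineer would, in place of code of your own. Each camera call takes 0.05 s, during which the arm holds its last target. There are 200 camera calls.

### The job

Get the two bolster chisels ready for packing: with the parts case still shut, lay both flat in the shallow tray, side by side along its length, with both blades pointing to the far end, away from the robot. Then lift the lid of the parts case by its black grip and hold it open at 60 degrees from shut, so that the storekeeper can pack them; it falls shut if let go, so finish while still holding it steady there. Leave the can, the carton and the tape where they are.

Things in the scene. Friction and masses are not known exactly. Their poses are not given: they have to be found in the camera images.
- tray: shallow open grey plastic tray, fixed to the bench, 200 mm long (its x, inside 192) by 138 mm wide (its y, inside 130), floor 4 mm thick, walls 4 mm thick and 18 mm high over all. Origin: centre of its underside, on the bench; x points along it to its far end, away from the robot, z up
- case_lid (a joint): lid of the grey sheet-metal parts case (fixed; 200 mm deep, 240 wide, 90 high). 0 = shut, grows as it opens, rad, stop at 1.5. The lid (about 0.6 kg, 200 x 240 x 5 mm) is hinged on the case's far top edge; its front edge, on the robot's side, swings up and away from the robot. Nothing keeps it open: it falls shut from any angle
- lid_hinge (a point): middle of the lid's hinge line, at the case's far top edge, 90 mm above the bench; fixed to the case: y lies along the hinge line, -x points to the front of the case (towards the robot), z up
- lid_grip (a point): middle of the lid's black plastic grip: a flat bar 20 mm wide (its y) and 14 mm thick that sticks out 62 mm forward from the middle of the lid's front edge, in the lid's plane, free air below and beside. The point is 38 mm from the edge, 24 from the bar's end, 238 from the hinge line, 93 above the bench when shut; x points to the hinge, y along it. Pinched by its sides, the bar can pivot about y
- can: bystander: aluminium can 60 mm across, 150 mm high, standing; origin under its centre
- carton: bystander: cardboard box 90 x 80 x 60 mm; origin under its centre
- tape: bystander: lying grey roll of tape 90 mm across, 35 mm high; origin under its centre
- chisel0_mid (a point): middle of a plain steel bolster chisel, 140 mm long, 0.26 kg, lying flat on the bench: a 16 x 16 mm square bar for 98 mm from the butt end, then a flare of 42 mm to a flat blade 40 mm wide. The point is half-way along and half-way up (8 mm above what it lies on), on the square bar, 28 mm before the flare; x points to the blade, z up
- chisel0_edge (a point): middle of chisel 0's cutting edge, 70 mm from its middle point along x
- chisel1_mid (a point): middle of a plain steel bolster chisel, 140 mm long, 0.26 kg, lying flat on the bench: a 16 x 16 mm square bar for 98 mm from the butt end, then a flare of 42 mm to a flat blade 40 mm wide. The point is half-way along and half-way up (8 mm above what it lies on), on the square bar, 28 mm before the flare; x points to the blade, z up
- chisel1_edge (a point): middle of chisel 1's cutting edge, 70 mm from its middle point along x
There are look-alikes about, which are no part of the job. Leave any orange or turquoise look-alike of the part that bears chisel0_mid alone.

How it is judged:
By the outcome, as a careful person would: the job done as asked, in the order asked, and still so for the second after the job is handed in, while the arm keeps its last pose, push and grip.
It also fails if it takes over 72 s, if anything falls off the work surface, if the arm or the gripper's body presses on something with over 40 N, if the wrist force passes 120 N, or if a joint passes its speed limit or range.

## Working session

There is one attempt and no reset: what is moved stays moved. The work goes in short steps, Python scripts to look and compute and a tool call to move; the robot and the scene stay as the last step left them, time stands still between calls to the robot, and variables do not carry over. Pictures are saved under pics/ and viewed, at most 10 in all, crops included, and the job is handed in when it is done.

Besides the shell and the picture viewer there is one more tool, called after ">>>" as a command line: name --argument value ..., lists and objects as JSON in quotes. play_rows: Moves the arm, as the interface text tells. Its arguments: {"type":"object","properties":{"steps":{"type":"string"},"gripper":{"type":"number"},"squeeze":{"type":"number"}},"required":["steps"]}

```bash
mkdir -p pics; cat > h.py <<'E'
import numpy as np,cv2
from rig import ctrl
def cam(n,save=None):
    c=ctrl.read_camera(n)
    if save: cv2.imwrite('pics/'+save,c['img'][:,:,::-1])
    return c
def pts(c):
    z=c['range_z'].astype(float);v,u=np.mgrid[:z.shape[0],:z.shape[1]]
    P=np.stack([(u-c['cx'])/c['fx']*z,(v-c['cy'])/c['fy']*z,z],-1)
    W=(P-np.array(c['t']))@np.array(c['R']); W[z==0]=np.nan
    return W
def ray(c,u,v,h):
    R=np.array(c['R']);o=-R.T@np.array(c['t']);d=R.T@np.array([(u-c['cx'])/c['fx'],(v-c['cy'])/c['fy'],1])
    return o+d*(h-o[2])/d[2]
E
python3 - <<'E'
from h import *
for n in('top','side'):
    c=cam(n,n+'0.png');np.savez(n+'0.npz',**c)
    R=np.array(c['R']);print(n,c['fx'],c['cx'],c['cy'],-R.T@c['t'],R.round(2).tolist())
print(ctrl.read_state())
E
```

```text
top 426.0760534739269 279.01843052854116 208.31489940488328 [ 0.45158373 -0.09198439  1.07254807] [[-0.01, -1.0, -0.01], [-1.0, 0.01, -0.1], [0.1, 0.01, -1.0]]
side 457.43974997730874 276.4529472611825 210.24128020469638 [-0.1379857  -1.0981067   0.74568829] [[0.83, -0.55, -0.03], [-0.28, -0.39, -0.88], [0.47, 0.74, -0.48]]
{'t': 0.1, 'qpos': array([ 1.08101393e+00,  3.20232659e-01,  1.56553064e+00, -4.84282053e-07,
        1.25738580e+00, -1.99851717e-02]), 'joint_velocities': array([-0.00042646, -0.00228205, -0.00432291, -0.0010584 , -0.00112211,
       -0.00014493]), 'joint_efforts': array([ 5.42939756e-05, -4.13334203e+01, -2.32510078e+01,  7.29187368e-02,
        4.21457109e-02, -3.14794488e-05]), 'position': array([0.26010023, 0.51233865, 0.22421189]), 'ee_rot': array([-1.95992191e-04,  2.32744242e-01,  9.72537666e-01, -7.53136313e-04]), 'force': array([-0.16808577, -0.36234534, -1.51781735]), 'torque': array([ 0.00148361,  0.02297888, -0.00368794]), 'finger_force': 0.0, 'gripper_width': 0.09134637739876615}
```

View pics/top0.png

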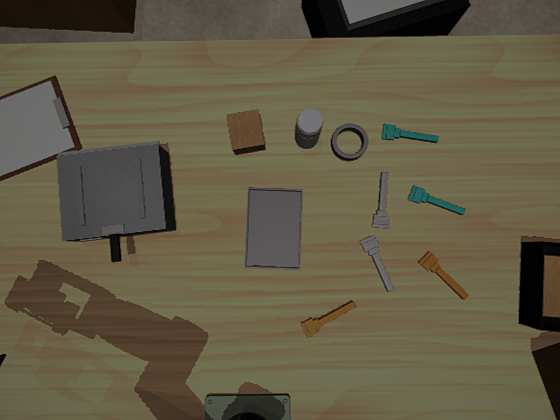

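View pics/side0.png

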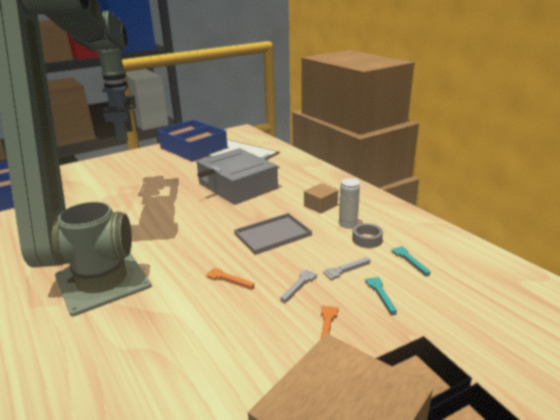

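Top view: the grey chisels are at about (383,200), blade towards the robot, and (377,263), blade away from it. The tray is at (274,228), the case at (117,190) with its grip at (116,247), and can, carton and tape are in the row at v≈130. The side view agrees with this.

```bash
python3 - <<'E'
from h import *
c=dict(np.load('top0.npz'));W=pts(c);img=c['img'];hsv=cv2.cvtColor(img,cv2.COLOR_RGB2HSV)
gray=((hsv[...,1]<60)).astype(np.uint8)
for nm,(u0,v0,u1,v1) in dict(A=(368,165,402,233),B=(352,232,402,298),tray=(235,180,312,276)).items():
    m=np.zeros_like(gray);m[v0:v1,u0:u1]=gray[v0:v1,u0:u1]
    n,l,s,ce=cv2.connectedComponentsWithStats(m);k=1+s[1:,4].argmax();m=(l==k)
    v,u=np.nonzero(m);h=np.nanmedian(W[m][:,2])
    hh=.012 if nm!='tray' else .018
    P=np.array([ray(c,a,b,hh)[:2] for a,b in zip(u,v)])
    if nm=='tray':
        r=cv2.minAreaRect((P*1000).astype(np.float32));print(nm,len(v),h,r);continue
    mu=P.mean(0);w,V=np.linalg.eigh(np.cov(P.T));d=V[:,1];n_=V[:,0]
    s_=(P-mu)@d;q=(P-mu)@n_
    if np.ptp(q[s_>s_.max()-.03])<np.ptp(q[s_<s_.min()+.03]): d=-d;s_=-s_
    mid=mu+d*(s_.max()+s_.min())/2
    # axis from bar part
    b=s_<s_.min()+.09;L=cv2.fitLine((P[b]*1000).astype(np.float32),cv2.DIST_L2,0,.01,.01).ravel()
    dd=L[:2]*np.sign(L[:2]@d); p0=L[2:]/1000
    sb=(P-p0)@dd; mid2=p0+dd*(sb.max()+sb.min())/2
    print(nm,len(v),h,'len',np.ptp(s_),'mid',mid,mid2,'ang',np.degrees(np.arctan2(d[1],d[0])),np.degrees(np.arctan2(dd[1],dd[0])))
# case/grip
reg=np.zeros(gray.shape,bool);reg[135:270,50:185]=1
lid=reg&(W[...,2]>.083)&(W[...,2]<.11)
P=W[lid];print('lid',cv2.minAreaRect((P[:,:2]*1000).astype(np.float32)),np.median(P[:,2]))
g=lid&(hsv[...,2]<60)
vv=np.nonzero(g);gr=lid.copy();gr[:243]=0;P=W[gr];print('grip',len(P),P.mean(0),P.min(0),P.max(0),cv2.minAreaRect((P[:,:2]*1000).astype(np.float32)))
for nm,(u0,v0,u1,v1) in dict(can=(290,105,325,150),carton=(225,105,268,157),tape=(328,120,370,163),t1=(378,118,440,145),t2=(404,180,468,216)).items():
    Q=W[v0:v1,u0:u1].reshape(-1,3);Q=Q[Q[:,2]>.01];print(nm,Q.min(0).round(3),Q.max(0).round(3))
E
```

```text
A 520 0.013454417419336439 len 0.14047743946735836 mid [ 0.57221543 -0.34071012] [ 0.57220996 -0.34078577] ang 173.41200315888574 173.66475729071496
B 527 0.013363953067366811 len 0.1403640100127288 mid [ 0.41304102 -0.32613654] [ 0.41305116 -0.32624627] ang 22.731888006760244 22.486131298008875
tray 4523 0.004166969707154304 ((504.2647399902344, -67.7112808227539), (139.06155395507812, 200.00537109375), 87.08540344238281)
lid ((564.4354858398438, 304.7578125), (272.9563293457031, 242.19761657714844), 5.98159122467041) 0.09585255659872646
grip 195 [0.45025555 0.29078218 0.09892423] [0.42962924 0.2801406  0.08636242] [0.47086387 0.30448749 0.10484028] ((450.26177978515625, 292.3165588378906), (42.31764602661133, 22.39985466003418), 2.98409366607666)
can [ 0.704 -0.183  0.01 ] [ 0.761 -0.125  0.155]
carton [ 0.693 -0.05   0.01 ] [0.793 0.042 0.066]
tape [ 0.672 -0.306  0.01 ] [ 0.763 -0.217  0.041]
t1 [ 0.716 -0.488  0.01 ] [ 0.765 -0.349  0.021]
t2 [ 0.532 -0.544  0.01 ] [ 0.605 -0.408  0.021]
```

>>> play_rows --steps "200 -540 -40 0 0 0.356;200 -540 -40 0 0 0.356;200 -540 -40 0 0 0.356;200 -540 -40 0 0 0.356;200 -540 -40 0 0 0.356;200 -540 -40 0 0 0.356;200 -540 -40 0 0 0.356;200 -540 -40 0 0 0.356;200 -540 -40 0 0 0.356;200 -540 -40 0 0 0.356" --gripper 0.4

```text
t: 1.35
position: [0.4608, -0.0302, 0.1844]
ee_rot: [-0.0, 0.059, 0.998, -0.0]
force: [-0.3, -0.1, 0.4]
gripper_width: 0.0546
finger_force: 0.0
```

>>> play_rows --steps "111 -311 -80 0 0 0;111 -311 -80 0 0 0;111 -311 -80 0 0 0;111 -311 -80 0 0 0;111 -311 -80 0 0 0;111 -311 -80 0 0 0;111 -311 -80 0 0 0;111 -311 -80 0 0 0;111 -311 -80 0 0 0"

```text
t: 2.48
position: [0.5713, -0.3367, 0.1056]
ee_rot: [0.0, 0.056, 0.998, 0.0]
force: [-0.8, 0.0, 1.1]
gripper_width: 0.0549
finger_force: 0.0
```

```bash
python3 - <<'E'
from h import *
s=ctrl.read_state();print(s['position'],s['ee_rot'],s['qpos'])
cam('top','top1.png');c=cam('side','s1.png')
cv2.imwrite('pics/s1c.png',cv2.resize(c['img'][170:330,220:440,::-1],None,fx=3,fy=3))
E
```

```text
[ 0.57134517 -0.33666316  0.10562559] [1.05146945e-04 5.61086735e-02 9.98424649e-01 1.58465661e-04] [-5.50002627e-01  5.43126778e-01  1.51252365e+00  4.28094334e-04
  1.08590733e+00 -2.00872217e+00]
```

View pics/top1.png

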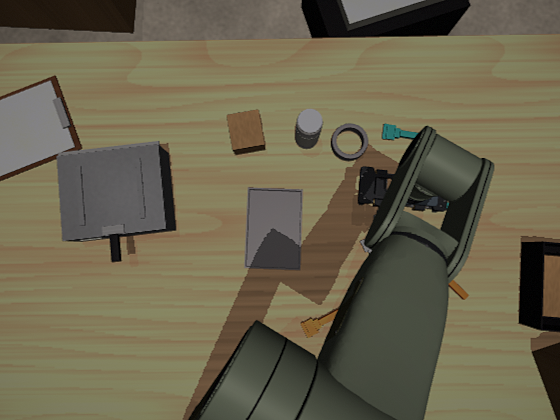

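The top view shows the gripper at (390,190), over chisel A. Now a 4 mm correction, then descend and grip.

>>> play_rows --steps "1 -4 -40 0 0 0.005;1 -4 -70 0 0 0.005;1 -4 -85 0 0 0.005;1 -4 -91 0 0 0.005;1 -4 -91 0 0 0.005;1 -4 -91 0 0 0.005"

```text
t: 3.32
position: [0.573, -0.3427, 0.0152]
ee_rot: [0.001, 0.054, 0.999, -0.001]
force: [0.9, 0.2, 0.7]
gripper_width: 0.0549
finger_force: 0.0
```

>>> play_rows --steps "0 0 0 0 0 0;0 0 0 0 0 0;0 0 0 0 0 0;0 0 0 0 0 0;0 0 0 0 0 0" --gripper 1 --squeeze 35

```text
t: 3.95
position: [0.5723, -0.3421, 0.014]
ee_rot: [-0.0, 0.054, 0.999, 0.0]
force: [0.5, 0.2, 0.1]
gripper_width: 0.0156
finger_force: 35.0
```

>>> play_rows --steps "0 0 30 0 0 0;0 0 80 0 0 0;-30 60 90 0 0 -0.17;-40 100 90 0 0 -0.35;-40 140 90 0 0 -0.53;-40 160 90 0 0 -0.71;-40 160 90 0 0 -0.89;-40 160 90 0 0 -1.07;-40 160 90 0 0 -1.25;-40 160 90 0 0 -1.43"

```text
t: 5.2
position: [0.5318, -0.1821, 0.1034]
ee_rot: [-0.001, 0.698, 0.716, -0.0]
force: [-0.1, -0.3, -2.8]
gripper_width: 0.0158
finger_force: 35.0
```

>>> play_rows --steps "-26 146 0 0 0 -0.18;-26 146 0 0 0 -0.36;-26 146 0 0 0 -0.54;-26 146 0 0 0 -0.72;-26 146 0 0 0 -0.9;-26 146 0 0 0 -1.08;-26 146 0 0 0 -1.26;-26 146 0 0 0 -1.44;-26 146 0 0 0 -1.62;-26 146 0 0 0 -1.654"

```text
t: 6.45
position: [0.5059, -0.0363, 0.1036]
ee_rot: [0.0, 1.0, -0.025, -0.0]
force: [-0.5, -0.5, -2.7]
gripper_width: 0.0159
finger_force: 35.0
```

>>> play_rows --steps "0 0 0 0 0 0;0 0 0 0 0 0;0 0 0 0 0 0"

```text
t: 6.82
position: [0.5063, -0.0363, 0.104]
ee_rot: [0.0, 1.0, -0.025, -0.0]
force: [0.5, -0.8, -3.5]
gripper_width: 0.0154
finger_force: 35.0
```

>>> play_rows --steps "0 0 -40 0 0 0;0 0 -65 0 0 0;0 0 -78 0 0 0;0 0 -85 0 0 0;0 0 -85 0 0 0;0 0 -85 0 0 0"

```text
t: 7.58
position: [0.507, -0.0363, 0.0198]
ee_rot: [0.0, 1.0, -0.026, 0.001]
force: [-0.1, -0.2, -3.3]
gripper_width: 0.0158
finger_force: 35.0
```

>>> play_rows --steps "0 0 0 0 0 0;0 0 0 0 0 0;0 0 0 0 0 0;0 0 0 0 0 0" --gripper 0.65

```text
t: 8.07
position: [0.5064, -0.0363, 0.0191]
ee_rot: [0.0, 1.0, -0.026, 0.0]
force: [-0.0, -0.3, 0.9]
gripper_width: 0.0319
finger_force: 0.0
```

>>> play_rows --steps "0 0 30 0 0 0;0 0 80 0 0 0;-10 -60 80 0 0 0.18;-50 -130 80 0 0 0.36;-95 -290 80 0 0 0.445;-95 -290 80 0 0 0.445;-95 -290 80 0 0 0.445;-95 -290 80 0 0 0.445;-95 -290 80 0 0 0.445"

```text
t: 9.2
position: [0.411, -0.3261, 0.0988]
ee_rot: [-0.0, 0.981, 0.195, -0.0]
force: [-1.5, 0.5, -0.3]
gripper_width: 0.0323
finger_force: 0.0
```

```bash
python3 - <<'E'
from h import *
s=ctrl.read_state();print(s['position'],s['ee_rot'],s['qpos'])
c=cam('top','top2.png')
cv2.imwrite('pics/t2c.png',cv2.resize(c['img'][170:310,220:430,::-1],None,fx=3,fy=3))
E
```

```text
[ 0.4110294  -0.32611762  0.09875444] [-4.38515051e-04  9.80817038e-01  1.94930094e-01 -6.35931876e-05] [-6.92914302e-01  3.57510513e-01  1.85963105e+00  5.68220369e-04
  9.25212324e-01  4.85167582e-01]
```

View pics/t2c.png

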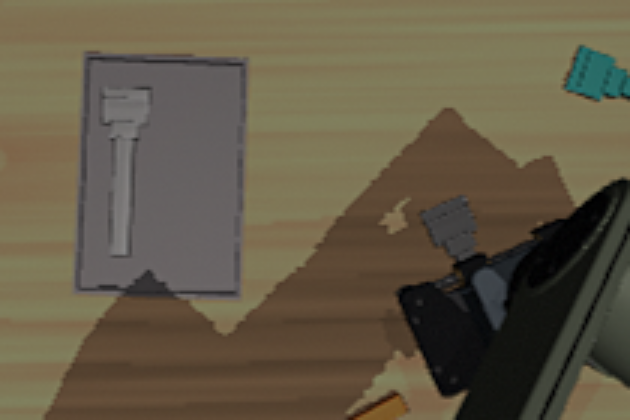

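Chisel A lies in the left lane of the tray with its blade at the far end. Next is chisel B, directly below the gripper.

>>> play_rows --steps "2 0 -30 0 0 0;2 0 -60 0 0 0;2 0 -78 0 0 0;2 0 -84 0 0 0;2 0 -84 0 0 0;2 0 -84 0 0 0" --gripper 0.45

```text
t: 10.0
position: [0.4141, -0.3263, 0.0158]
ee_rot: [0.001, 0.981, 0.196, 0.001]
force: [0.7, -0.4, -0.3]
gripper_width: 0.0503
finger_force: 0.0
```

>>> play_rows --steps "0 0 0 0 0 0;0 0 0 0 0 0;0 0 0 0 0 0;0 0 0 0 0 0;0 0 0 0 0 0" --gripper 1

```text
t: 10.62
position: [0.4133, -0.3264, 0.015]
ee_rot: [0.0, 0.981, 0.196, 0.0]
force: [-0.3, 0.7, 1.0]
gripper_width: 0.0157
finger_force: 35.0
```

>>> play_rows --steps "0 0 40 0 0 0;0 0 85 0 0 0;20 55 85 0 0 -0.17;45 110 85 0 0 -0.34;65 165 85 0 0 -0.447;89 227 85 0 0 -0.447;89 227 85 0 0 -0.447;89 227 85 0 0 -0.447;89 227 85 0 0 -0.447;89 227 85 0 0 -0.447"

```text
t: 11.88
position: [0.5019, -0.1006, 0.0999]
ee_rot: [0.0, 1.0, -0.028, -0.0]
force: [0.4, -0.9, -2.3]
gripper_width: 0.0155
finger_force: 35.0
```

>>> play_rows --steps "0 0 -40 0 0 0;0 0 -62 0 0 0;0 0 -73 0 0 0;0 0 -80 0 0 0;0 0 -80 0 0 0;0 0 -80 0 0 0"

```text
t: 12.62
position: [0.5029, -0.0995, 0.0207]
ee_rot: [0.0, 1.0, -0.027, 0.001]
force: [-0.3, -0.1, -1.7]
gripper_width: 0.0159
finger_force: 35.0
```

>>> play_rows --steps "0 0 0 0 0 0;0 0 0 0 0 0;0 0 0 0 0 0;0 0 0 0 0 0" --gripper 0.65

```text
t: 13.12
position: [0.5024, -0.0993, 0.0201]
ee_rot: [0.0, 1.0, -0.027, 0.0]
force: [-0.0, 0.3, 0.5]
gripper_width: 0.0318
finger_force: 0.0
```

>>> play_rows --steps "0 0 30 0 0 0;0 0 80 0 0 0;-60 60 110 0 0 0;-80 120 130 0 0 0;-95 180 130 0 0 0.0;-95 240 130 0 0 0;-95 300 130 0 0 0;-95 300 130 0 0 0;-95 300 130 0 0 0"

```text
t: 14.25
position: [0.4071, 0.2019, 0.1499]
ee_rot: [0.0, 1.0, -0.025, 0.0]
force: [0.3, 0.3, 0.7]
gripper_width: 0.0322
finger_force: 0.0
```

```bash
python3 - <<'E'
from h import *
c=dict(np.load('top0.npz'));W=pts(c);hsv=cv2.cvtColor(c['img'],cv2.COLOR_RGB2HSV)
m=np.zeros(W.shape[:2],np.uint8);m[130:270,45:185]=((W[...,2]>.085)&(W[...,2]<.12))[130:270,45:185]
o=cv2.morphologyEx(m,cv2.MORPH_OPEN,np.ones((25,25)))
for k in (o,):
    v,u=np.nonzero(k);print(np.median(W[k>0][:,2]))
    P=np.array([ray(c,a,b,.095)[:2]*1000 for a,b in zip(u,v)],np.float32);r=cv2.minAreaRect(P);print(r,cv2.boxPoints(r))
Gm=m&(1-o);n,l,s,ce=cv2.connectedComponentsWithStats(Gm);j=1+s[1:,4].argmax();v,u=np.nonzero(l==j)
g=v>v.min()+3;P=np.array([ray(c,a,b,.100)[:2]*1000 for a,b in zip(u,v)],np.float32)
print('grip',len(v),cv2.minAreaRect(P),cv2.boxPoints(cv2.minAreaRect(P)),cv2.fitLine(P,cv2.DIST_L2,0,.01,.01).ravel(),np.median(W[l==j][:,2]))
c=cam('top','top3.png');cv2.imwrite('pics/t3c.png',cv2.resize(c['img'][100:310,40:430,::-1],None,fx=2,fy=2))
E
```

```text
0.09587033069993989
((588.6290283203125, 303.3862609863281), (244.5636444091797, 175.5701446533203), 89.10767364501953) [[498.95026 182.48639]
 [674.4991  179.75214]
 [678.3078  424.28613]
 [502.75897 427.0204 ]]
grip 4723 ((562.3305053710938, 301.0849609375), (268.122314453125, 241.9246063232422), 5.933818817138672) [[416.4826  407.53995]
 [441.49274 166.91159]
 [708.1784  194.62997]
 [683.1683  435.25833]] [ 8.8060218e-01 -4.7385627e-01  5.8341650e+02  3.2955478e+02] 0.09591241356618356
```

View pics/t3c.png

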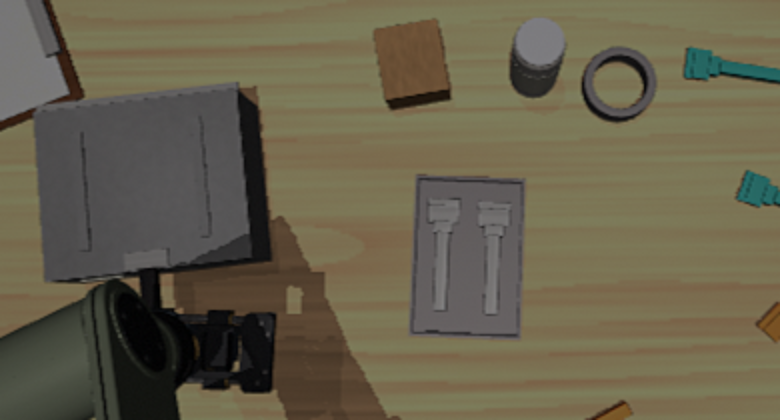

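Both chisels lie flat and parallel in the tray, at (440,255) and (492,258) in the crop, blades at the far end. The gripper is next to the case grip at (150,285). Moving to the grip.

>>> play_rows --steps "49 45 0 0 0 0.153;49 89 0 0 0 0.153;49 89 0 0 0 0.153;49 89 -30 0 0 0.153;49 89 -50 0 0 0.153;49 89 -65 0 0 0.153;49 89 -65 0 0 0.153;49 89 -65 0 0 0.153" --gripper 0.45

```text
t: 15.3
position: [0.4569, 0.2895, 0.0857]
ee_rot: [-0.0, 0.999, 0.05, 0.001]
force: [0.6, -0.0, 0.8]
gripper_width: 0.0499
finger_force: 0.0
```

>>> play_rows --steps "0 0 0 0 0 0;0 0 0 0 0 0;0 0 0 0 0 0;0 0 0 0 0 0;0 0 0 0 0 0" --gripper 1 --squeeze 30

```text
t: 15.92
position: [0.4561, 0.2939, 0.0854]
ee_rot: [-0.004, 0.999, 0.049, 0.001]
force: [-3.7, 12.4, -2.6]
gripper_width: 0.0199
finger_force: 30.0
```

>>> play_rows --steps "0 4 0 0 0 0;0 4.5 0 0 0 0;0 4.5 0 0 0 0"

```text
t: 16.3
position: [0.456, 0.294, 0.0853]
ee_rot: [0.0, 0.999, 0.05, -0.0]
force: [-2.4, -2.1, 4.1]
gripper_width: 0.02
finger_force: 30.0
```

>>> play_rows --steps "0.5 0 12.4 0 0 0;1.6 0.2 24.8 0 0 0;3.4 0.4 37 0 0 0;5.8 0.6 49.2 0 0 0;8.9 0.9 61.2 0 0 0;12.5 1.3 73.1 0 0 0;16.8 1.7 84.7 0 0 0;21.7 2.2 96.1 0 0 0;21.7 2.2 96.1 0 0 0;21.7 2.2 96.1 0 0 0"

```text
t: 17.55
position: [0.4783, 0.2964, 0.1815]
ee_rot: [-0.0, 0.999, 0.05, 0.001]
force: [-0.3, -1.8, -0.4]
gripper_width: 0.0198
finger_force: 30.0
```

```bash
python3 - <<'E'
from h import *
s=ctrl.read_state();print(s['position'],s['ee_rot'],s['qpos'],s['torque'])
c=cam('side','s2.png');cv2.imwrite('pics/s2c.png',cv2.resize(c['img'][50:230,100:340,::-1],None,fx=3,fy=3))
E
```

```text
[0.4783222  0.29635118 0.18145715] [-4.36826636e-06  9.98752492e-01  4.99304481e-02  6.40068403e-04] [ 5.34581310e-01  3.30722243e-01  1.66240861e+00 -6.45696595e-04
  1.14732508e+00  2.00574018e+00] [-0.18705624 -0.15148257  0.35771015]
```

View pics/s2c.png

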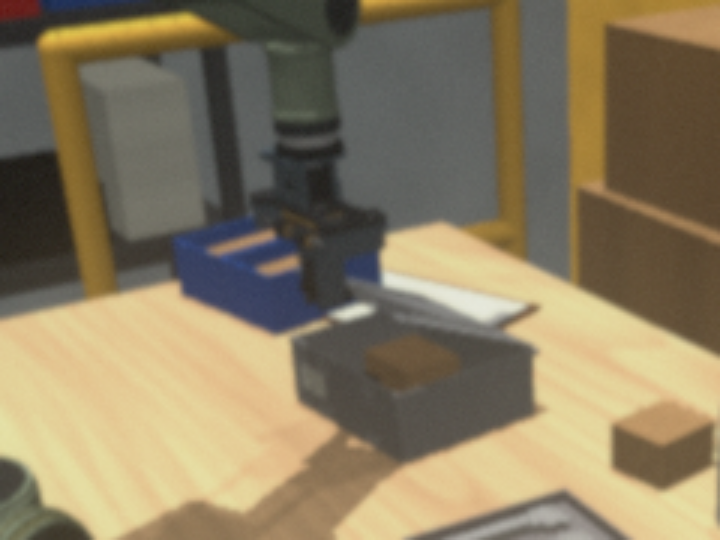

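The lid follows the gripper; it is open about 24° with the fingers on the bar. Continuing along the arc.

>>> play_rows --steps "5.5 0.6 11.2 0 0 0;11.6 1.2 22 0 0 0;18.1 1.9 32.5 0 0 0;25.2 2.6 42.6 0 0 0;32.8 3.4 52.4 0 0 0;41 4.3 61.7 0 0 0;49.5 5.2 70.6 0 0 0;58.6 6.1 79 0 0 0;58.6 6.1 79 0 0 0"

```text
t: 18.73
position: [0.5376, 0.3025, 0.2609]
ee_rot: [-0.0, 0.999, 0.05, 0.001]
force: [1.0, -2.5, -3.2]
gripper_width: 0.0198
finger_force: 30.0
```

>>> play_rows --steps "9.5 1 8 0 0 0;19.4 2 15.4 0 0 0;29.6 3.1 22.3 0 0 0;40.3 4.2 28.7 0 0 0;40.3 4.2 28.7 0 0 0;40.3 4.2 28.7 0 0 0;40.3 4.2 28.7 0 0 0"

```text
t: 19.6
position: [0.5774, 0.3067, 0.2892]
ee_rot: [-0.0, 0.999, 0.05, 0.001]
force: [3.0, -3.1, -4.0]
gripper_width: 0.0199
finger_force: 30.0
```

```bash
cat > ang.py <<'E'
from h import *
import sys
s=ctrl.read_state();print(s['t'],s['position'],s['force'],s['gripper_width'],s['qpos'])
a=np.radians(5.93);X=np.array([np.cos(a),np.sin(a),0]);Y=np.array([-np.sin(a),np.cos(a),0]);H=np.array([.692,.3165,.09])
for n in('top','side'):
    c=cam(n,n+sys.argv[1]+'.png');W=pts(c)-H;x=W@X;y=W@Y;z=W[...,2]
    r=np.hypot(x,z);th=np.degrees(np.arctan2(z,-x))
    m=(r>.03)&(r<.19)&(abs(y)<.115)&(abs(y)>.05)&(th>45)&(th<75)&(z>.02)
    p=np.c_[x[m],z[m]].astype(np.float32);
    if len(p)<50: print(n,len(p));continue
    vx,vz,x0,z0=cv2.fitLine(p,cv2.DIST_HUBER,0,.01,.01).ravel()
    print(n,len(p),'lid angle',np.degrees(np.arctan2(abs(vz),abs(vx))),'x at z=0',x0-vx/vz*z0,'med th',np.median(th[m]))
    C=c['img'];
print('grip angle',np.degrees(np.arctan2(s['position'][2]+.008-.09,-(s['position']-H)@X)),'+-; minus 0.7')
E
python3 ang.py 5
```

```text
19.6 [0.57742199 0.306678   0.28915728] [ 2.99223792 -3.08403534 -3.99242063] 0.0199021281566419 [ 4.71057271e-01  4.18903378e-01  1.25288041e+00 -8.46192829e-04
  1.46777956e+00  1.94223746e+00]
top 660 lid angle 59.844994 x at z=0 0.0037322715 med th 61.60704508786887
side 482 lid angle 59.986256 x at z=0 -0.002525445 med th 58.85213617967067
grip angle 60.968173365735524 +-; minus 0.7
```

View pics/side5.png

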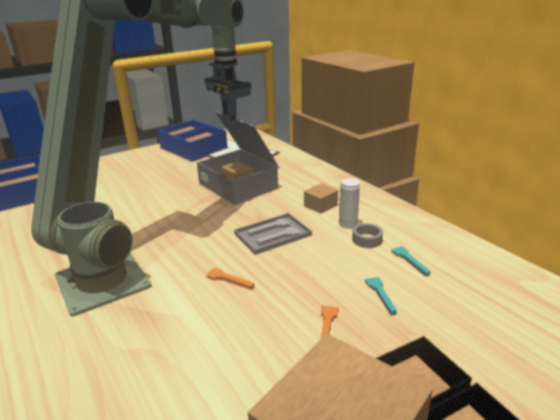

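The side view shows the lid held open at (245,140) and both chisels in the tray at (272,233). Both cameras put the lid angle at 60° (59.8 and 60.0), and the bystanders haven't moved. I'll let it settle briefly, then hand in.

>>> play_rows --steps "0 0 0 0 0 0;0 0 0 0 0 0;0 0 0 0 0 0;0 0 0 0 0 0"

```text
t: 20.2
position: [0.5772, 0.3067, 0.2891]
ee_rot: [0.0, 0.999, 0.05, 0.001]
force: [2.6, -3.1, -2.4]
gripper_width: 0.0201
finger_force: 30.0
```

```bash
python3 ang.py 6 && python3 -c "
from rig import ctrl
print(ctrl.job_done())"
```

```text
20.2 [0.57723131 0.30666352 0.28905264] [ 2.6275966  -3.11552536 -2.40636382] 0.020050629432998707 [ 4.70995389e-01  4.19234480e-01  1.25260827e+00 -4.92901341e-04
  1.46880545e+00  1.94209784e+00]
top 665 lid angle 59.87315 x at z=0 0.0038180202 med th 61.54846954353042
side 489 lid angle 59.897144 x at z=0 -0.0023110844 med th 58.80224257431079
grip angle 60.91547421213509 +-; minus 0.7
the job is handed in; nothing more can be done
None
```

Job handed in at about 20 s: both chisels lie flat, side by side in the tray with blades to the far end, and the arm is holding the lid open at a measured 59.9°; the can, carton and tape were not touched.

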